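# Fit the electrode in the electrolysis cell and hold the cover for screwing down

## Task

Take the electrode (the steel plate with the neck and terminal grip) out of the rack and lower it edgewise into the guide slot of the grey cell, keeping hold until it stands on the cell's floor, then let go. Then pick up the cover by its handle and bring it level over the cell so that the terminal grip comes up through the cover's window, and finish while holding it still there, hovering about 15 mm above the flange with all four holes lined up over the threaded holes, so that I can start the screws. Keep the cover off the sealing cord, and leave the separator plate in the rack and the small glassware where it is.

Things in the scene. Friction and masses are not known exactly. Their poses are not given: they have to be found in the camera images.
- cell: Fixed open-topped grey trough. Origin: centre of its underside on the worktop; x across, y along, z up. Flange 112 x 156 mm (x, y), its flat top 90 mm up, a sealing cord standing 1.5 mm proud of it. Inside 68 x 112 mm (flange mouth 72 x 114), floor at z = 10 mm. Threaded 6 mm holes with brass inserts at x = +-46, y = +-68 mm. Hose barbs stand out 26 mm at the +y end, a terminal stud at the -y end.
- cell_slot (a point): Centre of the guide slot's foot: on the cell's floor, 10 mm above the worktop, at x = 0, y = +36 mm of the cell's frame, with the cell's axes. The slot takes the electrode plate upright: 68 mm long (x), 8 mm wide (y), between pairs of ribs on the long walls. The ribs end 66 mm above this point (14 mm below the flange top) and flare to about 20 mm over their top 15 mm.
- cell_hole_far_left (a point): Mouth of the threaded hole at x = +46, y = +68 mm of the cell's frame, on the flange top.
- cell_hole_near_right (a point): Mouth of the threaded hole at x = -46, y = -68 mm of the cell's frame, on the flange top.
- cover_handle (a point): Centre of the cover's black bar handle, 38 mm above the cover's underside; axes of the cover: x across, y along, z up. Bar 14 mm wide (x), 14 high, 60 long (y); 38 mm of it free between two posts, 23 mm of air under it. The loose white cover, 112 x 156 x 8 mm, 0.2 to 0.3 kg, lies flat on a steel drainer, 10 mm above the worktop; its plate centre is 12 mm from this point towards +y.
- cover_window (a point): Centre of the window in the cover, on the underside, 36 mm from the plate centre (48 mm from the handle centre) towards the cover's +y: 41 x 27 mm (x, y). The electrode's terminal grip comes up through it, so it belongs over the cell's guide slot, the cover's axes along the cell's.
- cover_hole_far_left (a point): 10 mm hole of the cover at x = +46, y = +68 mm from the plate centre, on the underside; belongs over cell_hole_far_left. The four holes match the cell's.
- cover_hole_near_right (a point): 10 mm hole of the cover at x = -46, y = -68 mm from the plate centre, on the underside; belongs over cell_hole_near_right.
- electrode_grip (a point): Centre of the electrode's black grip block, 22 x 11 x 30 mm (x, y, z; grasp across y), 108 mm above its lower edge. Loose upright steel plate 60 mm wide (x), 5 thick (y), 70 high, 0.11 to 0.18 kg, lowest 8 mm only 52 wide; a 14 mm neck carries the grip, a brass stud tops it at 127 mm. Either way round is right. Stood on the cell's floor, this point is 118 mm above the worktop.
- electrode_foot (a point): Centre of the electrode's lower edge, 108 mm below the grip centre, same axes; it belongs on cell_slot.
- rack: Grey plate rack fixed on the drainer, 10 mm above the worktop, 100 x 86 x 40 mm; origin: centre of its underside. Two slots 65 x 8 mm (x, y) at y = +12 and -12 mm, floors at z = 6 mm of its frame. The electrode stands in one, the separator in the other; the electrode must rise 34 mm to come clear.
- separator: Plain white plate without a neck, 60 x 5 x 68 mm, standing in the rack's other slot, top 84 mm above the worktop; it stays there. Origin: centre of its lower edge.
- beaker_100: Small glass beaker, 54 x 59 x 68 mm, between the cell and the tall jug and pot at the right; bystander. Origin: centre of its underside.
- vial_1: Glass vial with a black cap, 25 mm wide, 50 mm high, near the front edge at the right; bystander. Origin: centre of its underside.

How it is judged (in metres and radians):
On the way, in this order (a step that is already met when the one before it is completed fails the run):
1. the electrode is down in the guide slot, its foot close to the cell's floor, while still held (distance between electrode_foot and cell_slot below 0.009 m and contact force between the fingers and electrode above 0.5 N), for 0.1 s.
2. the electrode stands in the guide slot on the cell's floor, let go (distance between electrode_foot and cell_slot below 0.0065 m and z of electrode_grip in the frame of cell below 0.1205 m and angle between electrode_grip's own z axis and vertical below 0.1 rad and contact force between the fingers and electrode below 0.05 N), for 0.2 s.
At the end, for the whole second after the job is handed in: Electrode standing in the slot (foot within 6.5 mm of cell_slot, grip 2.5 mm of seated height, tilt < 0.1 rad); cover held still and level (0.06 rad), underside 7 to 24 mm over the flange, holes within 3.5 mm horizontally of the threaded ones, touching neither cell nor electrode (horizontal distance between cover_hole_far_left and cell_hole_far_left below 0.0035 m and horizontal distance between cover_hole_near_right and cell_hole_near_right below 0.0035 m and z of cover_hole_far_left in the frame of cell_hole_far_left between 0.007 and 0.024 m and z of cover_hole_near_right in the frame of cell_hole_near_right between 0.007 and 0.024 m and angle between cover_handle's own z axis and vertical below 0.06 rad and contact force between the fingers and cover above 1 N and contact force between cover and cell below 0.1 N and contact force between cover and electrode below 0.5 N and linear speed of cover below 0.02 m/s and z of electrode_grip in the frame of cell below 0.1205 m and angle between electrode_grip's own z axis and vertical below 0.1 rad and distance between electrode_foot and cell_slot below 0.0065 m); the arm keeps its last pose, push and grip.
It fails at once if the cover is put on the cell's flange (contact force between cover and cell above 2 N).
It fails at once if the separator is taken out of its slot (over 20 mm) (distance of separator from where it was at the start of the episode above 0.02 m).
It fails at once if the beaker is pushed more than 30 mm (distance of beaker_100 from where it was at the start of the episode above 0.03 m).
It fails at once if the vial is pushed more than 30 mm (distance of vial_1 from where it was at the start of the episode above 0.03 m).
It also fails if it takes over 70 s, if anything falls off the work surface, if the arm or the gripper's body presses on something with over 40 N, if the wrist force passes 120 N, or if a joint passes its speed limit or range.

## Robot

A 6-joint arm with a two-finger parallel gripper is mounted at the origin on a cart in front of the work surface, level with it; the furniture and walls round the work are solid. World frame = base frame: x ahead of the robot, y to its left, z up, the work surface at z = 0. Lengths are in m, angles in degrees, forces in N, time in s.
With the tool pointing down it reaches from about 0.375 to 0.9 m from the base axis. Payload 3.1 kg.
Tool frame: the origin (TCP) lies at the very end of the fingers, on their centre line; the grasp point (between the pads) lies 19 mm behind it; z points along the fingers, y is the direction in which the jaws open and shut (so a half turn about z gives the same grasp; the last joint's range is limited). The gripper opens to 87 mm and grips with 3 to 60 N. Pads are 19 mm wide; open, the fingers measure 117 mm over their backs; the gripper's body (75 mm by 190 mm) begins 51 mm behind the grasp point.
Start: joints at [-83.509, 30.224, 82.088, -0, 67.689, -10.227], TCP at [0.18, -0.599, 0.223] pointing down, gripper open.
Joint ranges: [-176.69, 176.69], [-43.24, 126.21], [12.49, 139.97], [-82, 262], [0, 151.66], [-163.58, 163.58]. Speed limits (degrees/s): [159.86, 159.86, 180, 180, 180, 180].

## Interface

Orientations are given as a 3x3 rotation matrix whose columns are the frame's x, y, z axes.
In Python, from rig import readout, capture, camera_model, bot, spot_in, regions_of gives the robot as it stands.
- The arm moves only by the tool send_rows, never from a script. Its argument "moves" is a list that holds one entry, the list of rows, each a list of 7 numbers: the turn, a rotation vector about the tool's x, y, z in degrees, then the shift along the tool's x, y, z in cm, then the opening, from -1 (shut) to 1 (fully open). A call has exactly 5 rows; each row shifts and turns the commanded pose from where the row before left it, along the tool's axes as they then stand; what a row does not reach is not made up. A row lasts 1/10 s, in which the tool goes at most 50 mm and 8.59 degrees, less where a joint would pass 70% of its speed; a pose out of reach is approached as far as the arm can. A call with a gripper value outside its range is refused whole. The fingers move at their own pace and stop on an object; the grip force is fixed at half the most. Time passes only in rows, so rows that do not move let the fingers close, or fill a call up. It gives the time, the measured TCP pose, the force and the opening at its end, in the units of the state.
- readout.read_state(): the state, without advancing time (a new reading comes with each control period).
- capture(name): name is "side" or "top" or "wrist"; returns the picture (480x640x3 uint8, blue, green, red); there is no depth.
- camera_model(name): a dict with "camera_matrix" (3x3 intrinsics, pixels), "pose" (4x4, takes a point from camera to world coordinates). Camera axes: x right, y up, looking along -z (the intrinsics and any distortion apply to the point x, -y, -z); pixel columns grow to the right and rows downward; lengths in m; the calibration is good to about 2 mm. A picture is of the moment at which its call begins: read the wrist's pose just before it. camera_model takes no time and is no camera call; for the wrist camera it gives the pose at the moment of the call.
- bot.hand_in(): hands the job in, once; it reports no verdict.
Trained networks look in the newest picture that a camera, given by its name, has taken for a name from the list of things; names that differ only in an ending like _2 or _b are one class to them, and where a whole thing is asked for, a point or a joint stands for the part that bears it (a point fixed in the world has none). Each returns a list of dicts, best first, with "p" (0 to 1); they miss things now and then, are a little off and sometimes report something else, mostly with a low value. They report only what shows in the picture. A call takes as long as a camera call.
- spot_in(camera, thing): "location" ([x, y, z] in m, in world coordinates, good to about 4 mm: the middle of the surface that is visible of it).
- regions_of(camera, thing): "mask" (480x640 bool, what is visible of it).
The state is a dict: "time_s": time; "joint_positions": joint angles; "qvel": joint speeds; "tau": joint torques, N m; "position": TCP position; "tcp_rot": TCP orientation; "force": force on the tool from outside, world axes, zero at the start; "moment": the same for the moment, N m; "opening": opening from 0.0 (shut) to 1.0 (fully open).
Only numpy, scipy, OpenCV 4.12 (cv2) and the standard library are available. Lean on these libraries where they do the work, as an engineer would, in place of code of your own. Each camera call takes 0.05 s, during which the arm holds its last target. There are 200 camera calls.

## Working session

There is one attempt and no reset: what is moved stays moved. The work goes in short steps, Python scripts to look and compute and a tool call to move; the robot and the scene stay as the last step left them, time stands still between calls to the robot, and variables do not carry over. Pictures are saved under pics/ and viewed, about 8 in all and at most 12, crops included, and the job is handed in when it is done.

Besides the shell and the picture viewer there is one more tool, called after "Request:" in YAML: its name, and indented under it one key for each argument. send_rows: Moves the arm, as the interface text tells. Its arguments: {"type":"object","properties":{"moves":{"type":"array","items":{"type":"array","items":{"type":"array","items":{"type":"number"}}}}},"required":["moves"]}

```bash
mkdir -p pics; ls
python3 - <<'E'
from rig import readout, capture, camera_model, bot, spot_in, regions_of
import cv2,numpy as np
s=readout.read_state();print(s['time_s'],s['position'],s['tcp_rot'],s['opening'],s['force'])
ims=[]
for c in ['top','side']:
    im=capture(c);cv2.imwrite(f'pics/{c}0.png',im)
    m=camera_model(c);print(c,np.round(m['camera_matrix'],1).tolist(),np.round(m['pose'],3).tolist(),[k for k in m])
    for t in ['cell','cell_slot','cell_hole_far_left','cell_hole_near_right','cover_handle','cover_window','cover_hole_far_left','cover_hole_near_right','electrode_grip','rack','separator','beaker_100','vial_1']:
        r=spot_in(c,t);print(t,[(np.round(d['location'],3).tolist(),round(d['p'],2)) for d in r[:3]])
E
```

```text
pics
0.0 [ 0.1797457  -0.59784704  0.22156246] [[ 9.57732755e-01  2.87659378e-01 -2.29832621e-04]
 [ 2.87659204e-01 -9.57730477e-01  2.12497500e-03]
 [ 3.91151280e-04 -2.10127163e-03 -9.99997716e-01]] 1.0022430693242275 [0.28400619 0.33261481 0.5939684 ]
top [[521.4, 0.0, 322.4], [0.0, 521.4, 246.8], [0.0, 0.0, 1.0]] [[0.008, 0.982, -0.187, 0.25], [-1.0, 0.012, 0.022, -0.055], [0.024, 0.187, 0.982, 1.542], [0.0, 0.0, 0.0, 1.0]] ['camera_matrix', 'pose']
cell [([0.567, -0.261, 0.082], 0.93)]
cell_slot [([0.565, -0.264, 0.079], 0.78), ([0.465, 0.265, 0.075], 0.23)]
cell_hole_far_left [([0.564, -0.265, 0.08], 0.74)]
cell_hole_near_right [([0.566, -0.26, 0.084], 0.76), ([0.477, -0.008, 0.021], 0.56)]
cover_handle [([0.469, -0.006, 0.018], 0.64)]
cover_window [([0.475, -0.008, 0.02], 0.66)]
cover_hole_far_left [([0.568, -0.261, 0.08], 0.73), ([0.47, -0.006, 0.018], 0.63)]
cover_hole_near_right [([0.476, -0.004, 0.018], 0.64), ([0.57, -0.26, 0.082], 0.64)]
electrode_grip []
rack [([0.454, 0.262, 0.051], 0.79)]
separator [([0.566, -0.262, 0.082], 0.26)]
beaker_100 []
vial_1 []
side [[565.6,
[... 180 characters left out ...]
rix', 'pose']
cell [([0.556, -0.256, 0.077], 0.68)]
cell_slot [([0.556, -0.257, 0.08], 0.64)]
cell_hole_far_left [([0.552, -0.253, 0.079], 0.58)]
cell_hole_near_right [([0.553, -0.257, 0.079], 0.61)]
cover_handle [([0.484, 0.246, 0.048], 0.63), ([0.479, -0.01, 0.013], 0.62)]
cover_window [([0.479, -0.008, 0.018], 0.75), ([0.448, -0.475, 0.046], 0.69)]
cover_hole_far_left [([0.486, -0.012, 0.019], 0.7)]
cover_hole_near_right [([0.485, -0.011, 0.016], 0.68)]
electrode_grip [([0.46, 0.284, 0.085], 0.57)]
rack [([0.613, -0.47, 0.027], 0.71), ([0.482, 0.247, 0.049], 0.56)]
separator [([0.466, 0.258, 0.066], 0.54)]
beaker_100 [([0.613, -0.471, 0.026], 0.72)]
vial_1 [([0.449, -0.471, 0.045], 0.59)]
```

View pics/top0.png

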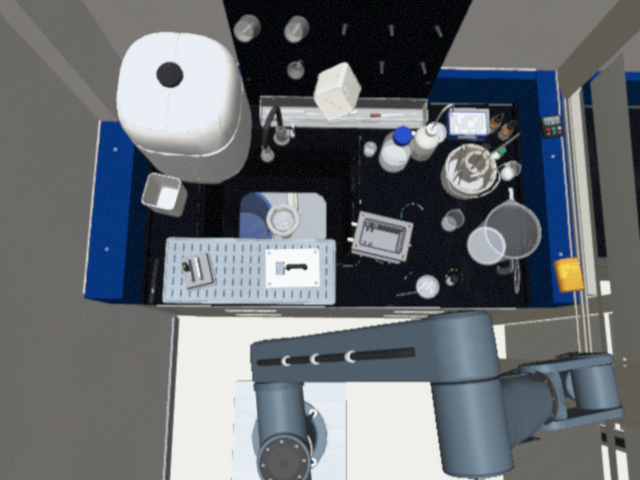

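View pics/side0.png

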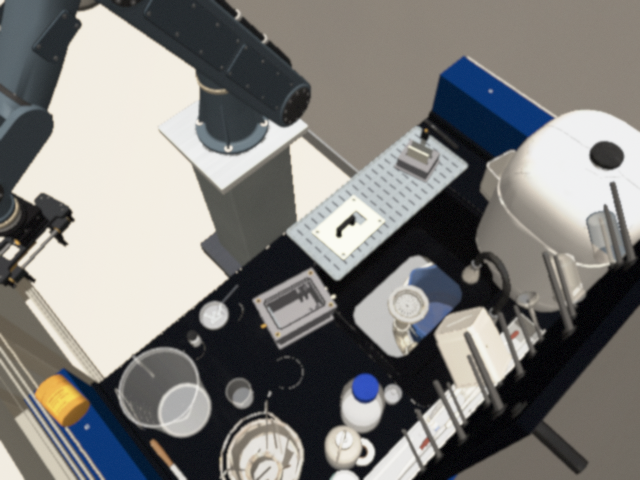

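The top view shows the cell at px (382,237) with barbs to the left (+y), the cover at (292,268) with its window at the left end, and the rack at (197,270). In the side view the black grip is at the rack's far-left slot, about (425,132). Next I'll write a helper and check the wrist camera offset.

```bash
cat > h.py <<'E'
from rig import readout, capture, camera_model, bot, spot_in, regions_of
import cv2,numpy as np
from scipy.spatial.transform import Rotation as Ro
def down(yaw):
    c,s=np.cos(np.radians(yaw)),np.sin(np.radians(yaw)); return np.array([[c,s,0],[s,-c,0],[0,0,-1.]])
def st():
    s=readout.read_state();R=np.array(s['tcp_rot']);p=np.array(s['position'])
    print('t',round(s['time_s'],2),'p',np.round(p,4),'yaw',round(np.degrees(np.arctan2(R[1,0],R[0,0])),2),'tilt',np.round(R[:2,2],4),'F',np.round(s['force'],1),'M',np.round(s['moment'],2),'op',round(s['opening'],3),'q',np.round(s['joint_positions'],1))
    return p,R
def plan(p0,R0,p1,yaw,n):
    "n equal rows from p0,R0 to p1,yaw: rows printed (turn deg, shift cm, shift in start-of-row axes)"
    R1=down(yaw); rv=Ro.from_matrix(R0.T@R1).as_rotvec(); rows=[]
    for i in range(n):
        Ri=R0@Ro.from_rotvec(rv*i/n).as_matrix()
        rows.append(np.round(np.r_[np.degrees(rv)/n,100*Ri.T@(p1-p0)/n],2).tolist())
    for r in rows: print(r)
    return p1,R1
def project(c,P,m=None):
    m=m or camera_model(c); T=np.linalg.inv(m['pose']); P=np.atleast_2d(P)
    q=P@T[:3,:3].T+T[:3,3]; K=np.array(m['camera_matrix'])
    return np.c_[K[0,0]*q[:,0]/-q[:,2]+K[0,2], K[1,1]*-q[:,1]/-q[:,2]+K[1,2]]
def ray(m,uv,z):
    K=np.array(m['camera_matrix']);d=np.array([(uv[0]-K[0,2])/K[0,0],-(uv[1]-K[1,2])/K[1,1],-1.])
    T=np.array(m['pose']);d=T[:3,:3]@d;return T[:3,3]+d*(z-T[2,3])/d[2]
E
python3 - <<'E'
from h import *
p,R=st();m=camera_model('wrist');T=m['pose'];print('cam in tool',np.round(R.T@(T[:3,3]-p),4),np.round(R.T@T[:3,:3],3).tolist(),np.round(m['camera_matrix'],1).tolist())
print(1);p,R=plan(p,R,np.array([.18,-.60,.42]),16,5)
print(2);p,R=plan(p,R,np.array([.50,-.26,.36]),0,15)
E
```

```text
t 1.4 p [ 0.1798 -0.5986  0.2225] yaw 16.72 tilt [0. 0.] F [1.1 0.4 0.1] M [-0.03 -0.01  0.01] op 0.998 q [-83.5  30.2  82.1   0.   67.7 -10.2]
cam in tool [ 8.33e-02 -1.00e-04 -1.62e-01] [[-0.001, 0.954, 0.301], [1.0, 0.001, 0.0], [-0.0, 0.301, -0.954]] [[332.1, 0.0, 321.7], [0.0, 332.1, 241.1], [0.0, 0.0, 1.0]]
1
[-0.0, -0.0, 0.14, -0.0, 0.03, -3.95]
[-0.0, -0.0, 0.14, -0.0, 0.03, -3.95]
[-0.0, -0.0, 0.14, -0.0, 0.03, -3.95]
[-0.0, -0.0, 0.14, -0.0, 0.03, -3.95]
[-0.0, -0.0, 0.14, -0.0, 0.03, -3.95]
2
[0.0, 0.0, 1.07, 2.68, -1.59, 0.4]
[0.0, 0.0, 1.07, 2.65, -1.64, 0.4]
[0.0, 0.0, 1.07, 2.61, -1.69, 0.4]
[0.0, 0.0, 1.07, 2.58, -1.74, 0.4]
[0.0, 0.0, 1.07, 2.55, -1.79, 0.4]
[0.0, 0.0, 1.07, 2.52, -1.83, 0.4]
[0.0, 0.0, 1.07, 2.48, -1.88, 0.4]
[0.0, 0.0, 1.07, 2.45, -1.93, 0.4]
[0.0, 0.0, 1.07, 2.41, -1.97, 0.4]
[0.0, 0.0, 1.07, 2.37, -2.01, 0.4]
[0.0, 0.0, 1.07, 2.33, -2.06, 0.4]
[0.0, 0.0, 1.07, 2.3, -2.1, 0.4]
[0.0, 0.0, 1.07, 2.26, -2.14, 0.4]
[0.0, 0.0, 1.07, 2.22, -2.19, 0.4]
[0.0, 0.0, 1.07, 2.18, -2.23, 0.4]
```

Request:
send_rows:
  moves:
    - [[0,0,0,0,0,-4,1],[0,0,0,0,0,-4,1],[0,0,0,0,0,-4,1],[0,0,0,0,0,-4,1],[0,0,0,0,0,-4,1]]

```text
time_s: 1.9
position: [0.1798, -0.5982, 0.4243]
tcp_rot: [[0.958, 0.288, 0.0], [0.288, -0.958, -0.0], [-0.0, 0.0, -1.0]]
force: [-0.5, 0.1, -0.2]
opening: 0.999
```

Request:
send_rows:
  moves:
    - [[0,0,1.1,3.3,-1.4,0.4,1],[0,0,1.1,3.3,-1.45,0.4,1],[0,0,1.1,3.25,-1.5,0.4,1],[0,0,1.1,3.2,-1.55,0.4,1],[0,0,1.1,3.2,-1.6,0.4,1]]

```text
time_s: 2.4
position: [0.3192, -0.4841, 0.4025]
tcp_rot: [[0.981, 0.193, 0.0], [0.193, -0.981, -0.0], [0.0, 0.0, -1.0]]
force: [0.9, -0.2, -0.6]
opening: 1.0
```

Request:
send_rows:
  moves:
    - [[0,0,1.1,3.15,-1.7,0.4,1],[0,0,1.1,3.1,-1.75,0.4,1],[0,0,1.1,3.1,-1.8,0.4,1],[0,0,1.1,3.05,-1.85,0.4,1],[0,0,1.1,3.0,-1.95,0.4,1]]

```text
time_s: 2.9
position: [0.4573, -0.3705, 0.3825]
tcp_rot: [[0.995, 0.099, 0.0], [0.099, -0.995, -0.0], [0.0, 0.0, -1.0]]
force: [0.3, -0.4, -0.1]
opening: 0.997
```

Request:
send_rows:
  moves:
    - [[0,0,1.1,3.0,-2,0.4,1],[0,0,1.1,2.95,-2.1,0.4,1],[0,0,1.1,2.9,-2.1,0.4,1],[0,0,1.1,2.85,-2.2,0.4,1],[0,0,1.1,2.8,-2.2,0.4,1]]

```text
time_s: 3.4
position: [0.5955, -0.2557, 0.3624]
tcp_rot: [[1.0, 0.003, -0.0], [0.003, -1.0, -0.0], [-0.0, 0.0, -1.0]]
force: [-0.7, 0.0, 0.4]
opening: 0.999
```

Run:
```python
from h import *
p,R=st();m=camera_model('wrist');im=capture('wrist');cv2.imwrite('pics/w1.png',im);np.savez('w1.npz',**m)
for t in ['cell','cell_slot','cell_hole_far_left','cover_handle','beaker_100']:
    print(t,[(np.round(d['location'],3).tolist(),round(d['p'],2)) for d in spot_in('wrist',t)[:3]])
p,R=st()
```

```text
t 3.4 p [ 0.5955 -0.2557  0.3624] yaw 0.18 tilt [-0.0001 -0.    ] F [-0.7  0.   0.4] M [-0.04  0.03  0.04] op 0.999 q [-33.1  25.6  67.7  -0.   86.7  56.7]
cell [([0.556, -0.262, 0.092], 0.76)]
cell_slot [([0.556, -0.261, 0.088], 0.6)]
cell_hole_far_left [([0.552, -0.258, 0.09], 0.95)]
cover_handle [([0.481, -0.007, 0.02], 0.74)]
beaker_100 [([0.618, -0.489, 0.04], 0.59), ([0.479, -0.006, 0.015], 0.18)]
t 3.7 p [ 0.594  -0.2575  0.3626] yaw 0.19 tilt [-0.0005 -0.0004] F [0.4 0.5 0.7] M [ 0.02 -0.01  0.01] op 0.999 q [-33.3  25.5  67.8  -0.   86.7  56.5]
```

View pics/w1.png

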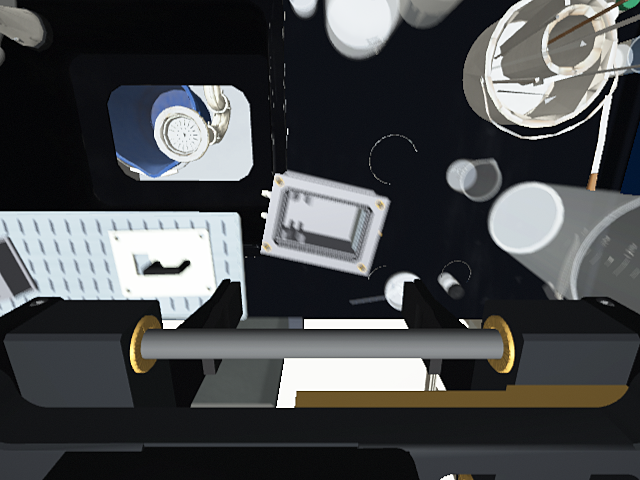

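The wrist view shows the cell's brass inserts near (279,181), (380,204), (362,267) and (267,247), with the barbs at the left. The cover's plate is centred near (162,263) with dark hole dots at its corners. I'll find the dots exactly.

```bash
cat >> h.py <<'E'
def brass(im,guess,r=6,kind='b'):
    out=[];f=im.astype(float)
    for u,v in guess:
        u0,v0=int(u)-r,int(v)-r;w=f[v0:v0+2*r+1,u0:u0+2*r+1]
        s=(w[...,2]-w[...,0]) if kind=='b' else 255-w.mean(2)
        s=np.clip(s-s.min()-0.4*(s.max()-s.min()),0,None);ys,xs=np.mgrid[:s.shape[0],:s.shape[1]]
        out.append([u0+(s*xs).sum()/s.sum(),v0+(s*ys).sum()/s.sum()])
    return np.array(out)
def fit(model,pts):
    "2D rigid: world = c + R(yaw) model"
    mm,pm=model.mean(0),pts.mean(0);H=(model-mm).T@(pts-pm)
    a=np.arctan2(H[0,1]-H[1,0],H[0,0]+H[1,1]);Rz=np.array([[np.cos(a),-np.sin(a)],[np.sin(a),np.cos(a)]])
    c=pm-Rz@mm;res=pts-(c+model@Rz.T);return c,np.degrees(a),np.abs(res).max()
HOLES=np.array([[46,68],[46,-68],[-46,-68],[-46,68]])/1000.
E
python3 - <<'E'
from h import *
im=cv2.imread('pics/w1.png');m=dict(np.load('w1.npz'))
for nm,g,z in [('cell',[(279,181),(380,204),(362,267),(267,247)],.09),('cover',[(118,236),(205,234),(213,289),(128,292)],.018)]:
  for k in 'bd':
    b=brass(im,g,6,k);w=np.array([ray(m,q,z)[:2] for q in b]);c,a,e=fit(HOLES,w);print(nm,k,np.round(b,1).tolist(),np.round(c,4),round(a,2),round(e,4))
a=cv2.resize(im[165:285,255:400],None,fx=4,fy=4,interpolation=cv2.INTER_CUBIC)
b=cv2.resize(im[220:310,100:225],None,fx=4.6,fy=4.6,interpolation=cv2.INTER_CUBIC)
h=max(a.shape[0],b.shape[0]);o=np.zeros((h,a.shape[1]+b.shape[1],3),np.uint8);o[:a.shape[0],:a.shape[1]]=a;o[:b.shape[0],a.shape[1]:]=b
cv2.imwrite('pics/w1c.png',cv2.resize(o,None,fx=.68,fy=.68))
E
```

```text
cell b [[278.9, 181.0], [379.8, 204.3], [361.2, 267.3], [266.1, 246.4]] [ 0.5631 -0.2558] -13.04 0.0002
cell d [[274.2, 177.8], [380.7, 204.6], [362.6, 268.6], [261.4, 243.5]] [ 0.5646 -0.2535] -13.91 0.005
cover b [[117.8, 236.7], [203.5, 234.8], [212.5, 289.2], [128.2, 290.8]] [ 0.4796 -0.0008] 1.42 0.003
cover d [[116.0, 236.7], [207.1, 232.3], [216.9, 291.6], [128.0, 290.9]] [ 0.4794 -0.0033] 1.66 0.0074
```

View pics/w1c.png

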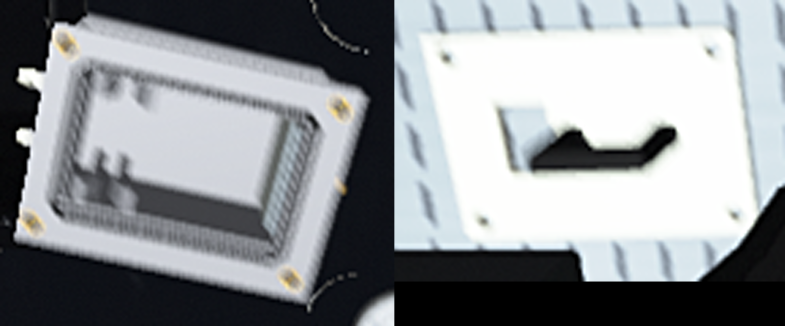

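Request:
send_rows:
  moves:
    - [[0,0,0,-1.1,-4.75,0,1],[0,0,0,-1.1,-4.75,0,1],[0,0,0,-1.1,-4.75,0,1],[0,0,0,-1.1,-4.75,0,1],[0,0,0,-1.1,-4.75,0,1]]

```text
time_s: 4.2
position: [0.5375, -0.0193, 0.3631]
tcp_rot: [[1.0, 0.001, 0.001], [0.001, -1.0, -0.0], [0.001, 0.0, -1.0]]
force: [1.4, 1.3, -0.0]
opening: 1.0
```

Run:
```python
from h import *
p,R=st();m=camera_model('wrist');im=capture('wrist');cv2.imwrite('pics/w2.png',im);np.savez('w2.npz',**m);st()
```

```text
t 4.2 p [ 0.5375 -0.0193  0.3631] yaw 0.06 tilt [ 0.001  -0.0004] F [ 1.4  1.3 -0. ] M [ 0.07 -0.03  0.01] op 1.0 q [-14.   15.4  83.4  -0.   81.2  76. ]
t 4.25 p [ 0.5346 -0.0116  0.3633] yaw 0.4 tilt [-0.002   0.0071] F [-2.6  4.1 -0.7] M [0.22 0.14 0.07] op 1.0 q [-13.4  15.2  83.6   0.4  81.4  76.1]
```

Request:
send_rows:
  moves:
    - [[0,0,0,-0.8,-4.8,1,1],[0,0,0,-0.8,-4.8,1,1],[0,0,0,-0.8,-4.8,1,1],[0,0,0,-0.8,-4.8,1,1],[0,0,0,-0.8,-4.8,1,1]]

```text
time_s: 4.75
position: [0.4977, 0.2205, 0.3129]
tcp_rot: [[1.0, 0.001, 0.002], [0.001, -1.0, -0.0], [0.002, 0.0, -1.0]]
force: [0.7, -0.8, 0.1]
opening: 1.002
```

Run:
```python
from h import *
p,R=st();m=camera_model('wrist');im=capture('wrist');cv2.imwrite('pics/w3.png',im);np.savez('w3.npz',**m);st()
for t in ['electrode_grip','rack','separator']:
    print(t,[(np.round(d['location'],3).tolist(),round(d['p'],2)) for d in spot_in('wrist',t)[:3]])
b=cv2.imread('pics/w2.png')
c=project('wrist',[[.46,.265,.05]])[0].astype(int);print(c)
m2=dict(np.load('w2.npz'));d=project('w',[[.475,-.005,.018]],m2)[0].astype(int);print(d)
def crop(i,c,r):
    u,v=max(0,c[0]-r),max(0,c[1]-r);print(u,v);return cv2.resize(i[v:v+2*r,u:u+2*r],(400,400),interpolation=cv2.INTER_CUBIC)
cv2.imwrite('pics/w23.png',np.hstack([crop(b,d,80),crop(im,c,80)]))
```

```text
t 4.75 p [0.4977 0.2205 0.3129] yaw 0.08 tilt [ 0.0015 -0.0001] F [ 0.7 -0.8  0.1] M [-0.01 -0.03 -0.05] op 1.002 q [ 12.1  18.4  87.   -0.   74.5 102.1]
t 4.8 p [0.4945 0.2277 0.3112] yaw 0.41 tilt [-0.0033  0.0064] F [-0.7  4.  -0.3] M [0.19 0.06 0.01] op 1.001 q [ 12.7  18.5  87.1   0.4  74.5 102.2]
electrode_grip [([0.461, 0.286, 0.088], 0.63), ([0.477, 0.266, 0.052], 0.46), ([0.557, -0.19, 0.016], 0.21)]
rack [([0.478, 0.266, 0.052], 0.86)]
separator [([0.472, 0.267, 0.081], 0.62)]
[287 231]
[312 232]
232 152
207 151
```

View pics/w23.png

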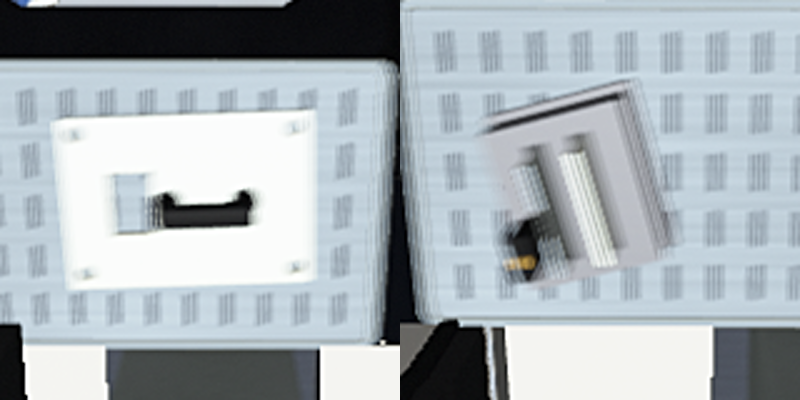

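The crops are motion-blurred because the arm was still settling. The left crop shows the cover with its window to the left. The right crop shows the electrode with its black grip and brass stud in the left (+y) slot, and the white separator in the right slot. I'll retake it still and measure.

Request:
send_rows:
  moves:
    - [[0,0,4,0,-0.8,1,1],[0,0,4,0,-0.8,1,1],[0,0,4,0,-0.8,1,1],[0,0,4,0,-0.8,1,1],[0,0,0,0,0,0,1]]

```text
time_s: 5.45
position: [0.5015, 0.25, 0.2719]
tcp_rot: [[0.962, -0.274, -0.001], [-0.274, -0.962, -0.001], [-0.001, 0.001, -1.0]]
force: [0.1, -0.1, -0.2]
opening: 0.999
```

Run:
```python
from h import *
spot_in('wrist','rack')
spot_in('wrist','rack');p,R=st();m=camera_model('wrist');im=capture('wrist');cv2.imwrite('pics/w4.png',im);np.savez('w4.npz',**m);st()
for t in ['electrode_grip','rack','separator']:
    print(t,[(np.round(d['location'],3).tolist(),round(d['p'],2)) for d in spot_in('wrist',t)[:2]])
c=project('w',[[.46,.265,.08]],m)[0].astype(int);u,v=c-[75,65];print(u,v)
cv2.imwrite('pics/w4c.png',cv2.resize(im[v:v+120,u:u+150],None,fx=5,fy=5,interpolation=cv2.INTER_CUBIC))
```

```text
t 5.55 p [0.5019 0.2502 0.2731] yaw -15.83 tilt [ 0.0006 -0.0005] F [ 0.1 -0.7  0.3] M [ 0.04 -0.01 -0.02] op 1.003 q [ 15.1  22.   87.9  -0.   70.  120.9]
t 5.6 p [0.5019 0.2505 0.2733] yaw -15.83 tilt [ 0.0012 -0.0002] F [-0.6  0.7 -0.2] M [ 0.02  0.01 -0.  ] op 1.001 q [ 15.1  22.   87.9  -0.   70.  121. ]
electrode_grip [([0.46, 0.285, 0.086], 0.71)]
rack [([0.478, 0.266, 0.051], 0.97)]
separator [([0.471, 0.267, 0.079], 0.92)]
244 189
```

View pics/w4c.png

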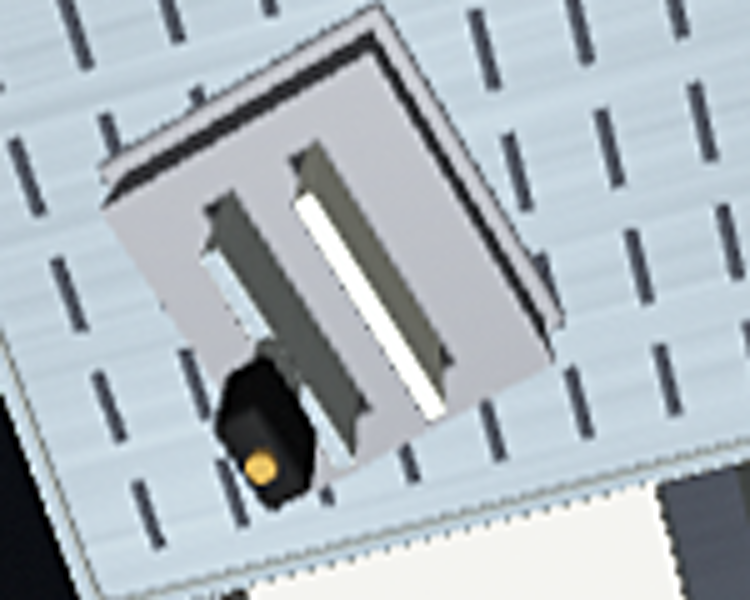

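The still view shows the stud tip at crop (261,467) and the separator's top edge from (303,197) to (437,415). My turn went the wrong way (positive tool z means negative yaw). I'll work out positions from these pixels.

Run:
```python
from h import *
m=dict(np.load('w4.npz'));im=cv2.imread('pics/w4.png')
px=lambda u,v:(244+(u+.5)/5-.5,189+(v+.5)/5-.5)
g=px(261,467);b=brass(im,[g],5)[0];print(g,b)
print('stud',np.round(ray(m,b,.143),4))
a,c=ray(m,px(303,197),.084),ray(m,px(437,415),.084);d=a-c;print('sep',a,c,'mid',(a+c)/2,'len',np.linalg.norm(d),'yaw',np.degrees(np.arctan2(d[1],d[0])))
# plate top of electrode z=.086 : ends far edge
e,f=ray(m,px(210,250),.086),ray(m,px(348,462),.086);d=e-f;print('elec',(e+f)/2,np.linalg.norm(d),np.degrees(np.arctan2(d[1],d[0])))
for n,(q,r) in {'rackleft-top':((103,207),(365,60)),'right':((365,60),(553,360)),'slotR':((378,60),(378,60))}.items():
    A,B=ray(m,px(*q),.05),ray(m,px(*r),.05);d=B-A;print(n,np.round(A,4),np.round(B,4),np.linalg.norm(d),np.degrees(np.arctan2(d[1],d[0])))
```

```text
(295.8, 282.0) [295.65280197 282.15287456]
stud [0.4603 0.2881 0.143 ]
sep [0.49504198 0.27207336 0.084     ] [0.43731093 0.25753055 0.084     ] mid [0.46617646 0.26480195 0.084     ] len 0.05953459074980709 yaw 14.138985452600714
elec [0.46104157 0.28751786 0.086     ] 0.05898620514133328 14.648374855301016
rackleft-top [0.4974 0.3234 0.05  ] [0.5145 0.2528 0.05  ] 0.0725937967481498 -76.41170770566549
right [0.5145 0.2528 0.05  ] [0.4296 0.2289 0.05  ] 0.08815800455475199 -164.2407967565158
slotR [0.5136 0.2499 0.05  ] [0.5136 0.2499 0.05  ] 0.0 0.0
```

Run:
```python
from h import *
p,R=st()
p,R=plan(p,R,np.array([.4605,.2878,.19]),14.3,4)
```

```text
t 5.75 p [0.5015 0.2512 0.2733] yaw -15.81 tilt [0.0014 0.0002] F [-1.1  0.4 -0.2] M [ 0.07  0.05 -0.01] op 1.003 q [ 15.2  22.   87.9  -0.   70.  121. ]
[-0.0, -0.02, -7.53, -1.24, -0.6, 2.08]
[-0.0, -0.02, -7.53, -1.15, -0.76, 2.08]
[-0.0, -0.02, -7.53, -1.04, -0.9, 2.08]
[-0.0, -0.02, -7.53, -0.91, -1.03, 2.08]
```

Request:
send_rows:
  moves:
    - [[0,0,-7.5,-1.25,-0.6,2.1,1],[0,0,-7.5,-1.15,-0.75,2.1,1],[0,0,-7.5,-1.05,-0.9,2.1,1],[0,0,-7.5,-0.9,-1.05,2.1,1],[0,0,0,0,0,0,1]]

```text
time_s: 6.25
position: [0.4565, 0.2886, 0.1864]
tcp_rot: [[0.969, 0.247, -0.006], [0.247, -0.969, -0.002], [-0.007, 0.001, -1.0]]
force: [0.1, -1.0, -0.2]
opening: 0.997
```

Run:
```python
from h import *
spot_in('wrist','rack')
p,R=st();m=camera_model('wrist');im=capture('wrist');cv2.imwrite('pics/w5.png',im)
e=project('w',[[.4605,.2878,.143]],m)[0];b=brass(im,[e],10)[0];print(e,b,ray(m,b,.143))
p,R=plan(p,R,np.array([.4605,.2878,.105]),14.3,4)
```

```text
t 6.3 p [0.4587 0.2886 0.188 ] yaw 14.16 tilt [-0.0024 -0.0012] F [-0.3 -0.2  0.5] M [ 0.03  0.01 -0.02] op 0.998 q [20.4 26.5 96.  -0.  57.6 96.2]
[323.7346523  264.14193521] [322.95745461 263.86209426] [0.46056801 0.28835299 0.143     ]
[0.01, 0.04, -0.04, 0.04, 0.03, 2.07]
[0.01, 0.04, -0.04, 0.04, 0.03, 2.07]
[0.01, 0.04, -0.04, 0.04, 0.03, 2.07]
[0.01, 0.04, -0.04, 0.04, 0.03, 2.07]
```

Request:
send_rows:
  moves:
    - [[0,0,0,0.05,0.0,2.1,1],[0,0,0,0.05,0,2.1,1],[0,0,0,0.0,0,2.1,1],[0,0,0,0.0,0,2.0,1],[0,0,0,0,0,0,1]]

```text
time_s: 6.85
position: [0.4611, 0.2882, 0.1048]
tcp_rot: [[0.97, 0.243, -0.002], [0.243, -0.97, -0.001], [-0.002, 0.0, -1.0]]
force: [-0.5, -0.5, -0.5]
opening: 1.0
```

Request:
send_rows:
  moves:
    - [[0,0,0,0,0,0,1],[0,0,0,0,0,0,-1],[0,0,0,0,0,0,-1],[0,0,0,0,0,0,-1],[0,0,0,0,0,0,-1]]

```text
time_s: 7.35
position: [0.461, 0.2892, 0.1062]
tcp_rot: [[0.969, 0.246, 0.001], [0.246, -0.969, 0.0], [0.001, -0.0, -1.0]]
force: [0.3, -0.8, -0.7]
opening: 0.723
```

Request:
send_rows:
  moves:
    - [[0,0,0,0,0,0,-1],[0,0,0,0,0,0,-1],[0,0,0,0,0,0,-1],[0,0,0,0,0,0,-1],[0,0,0,0,0,0,-1]]

```text
time_s: 7.85
position: [0.4607, 0.289, 0.1055]
tcp_rot: [[0.969, 0.246, -0.0], [0.246, -0.969, -0.0], [-0.0, 0.0, -1.0]]
force: [-0.3, -0.5, -0.2]
opening: 0.269
```

Run:
```python
from h import *
p,R=st();im=capture('side');cv2.imwrite('pics/s1.png',im);st()
```

```text
t 7.85 p [0.4607 0.289  0.1055] yaw 14.22 tilt [-0.0001 -0.0001] F [-0.3 -0.5 -0.2] M [0.02 0.04 0.01] op 0.269 q [20.3 33.7 99.7 -0.  46.6 96.1]
t 7.9 p [0.4607 0.289  0.1055] yaw 14.22 tilt [-0.0001 -0.0001] F [ 0.1 -0.2 -0.1] M [-0.02  0.06  0.03] op 0.217 q [20.3 33.7 99.7 -0.  46.6 96.1]
```

Request:
send_rows:
  moves:
    - [[0,0,0,0,0,0,-1],[0,0,0,0,0,0,-1],[0,0,0,0,0,0,-1],[0,0,0,0,0,0,-1],[0,0,0,0,0,-0.5,-1]]

```text
time_s: 8.4
position: [0.46, 0.2888, 0.11]
tcp_rot: [[0.969, 0.245, -0.002], [0.245, -0.969, -0.001], [-0.002, 0.0, -1.0]]
force: [-0.0, 0.0, -1.5]
opening: 0.121
```

Request:
send_rows:
  moves:
    - [[0,0,0,0,0,-1.0,-1],[0,0,0,0,0,-1.5,-1],[0,0,0,0,0,-2,-1],[0,0,0,0,0,-3,-1],[0,0,0,0,0,-3,-1]]

```text
time_s: 8.9
position: [0.4602, 0.2889, 0.217]
tcp_rot: [[0.969, 0.246, -0.001], [0.246, -0.969, -0.0], [-0.001, -0.0, -1.0]]
force: [0.7, 0.6, -1.8]
opening: 0.122
```

Run:
```python
from h import *
p,R=st();im=capture('side');cv2.imwrite('pics/s1.png',im);
c=project('side',[p])[0].astype(int);u,v=c-80
cv2.imwrite('pics/s1c.png',cv2.resize(im[v:v+160,max(u,0):u+160],None,fx=3.5,fy=3.5,interpolation=cv2.INTER_CUBIC))
# target: cell slot
a=np.radians(-13.04);Rz=np.array([[np.cos(a),-np.sin(a)],[np.sin(a),np.cos(a)]]);s=np.array([.5631,-.2558])+Rz@[0,.036];print('slot',s)
```

```text
t 8.9 p [0.4602 0.2889 0.217 ] yaw 14.22 tilt [-0.0007 -0.0001] F [ 0.7  0.6 -1.8] M [ 0.02 -0.05  0.02] op 0.122 q [20.3 24.4 94.2  0.  61.5 96.1]
slot [ 0.57122272 -0.22072834]
```

View pics/s1c.png

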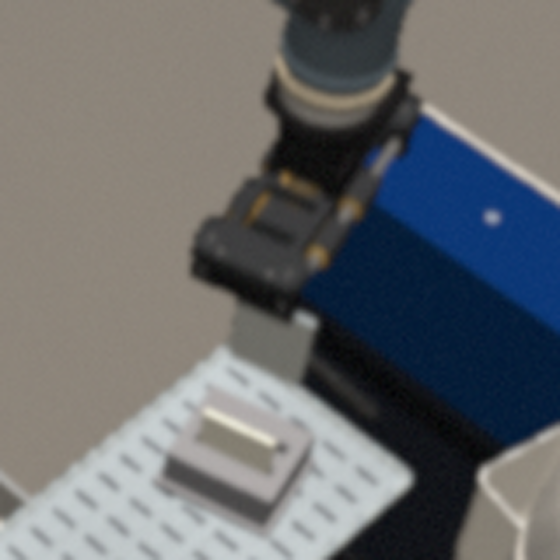

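The electrode hangs upright from the fingers, and the separator stays in the rack. I'll carry it over the slot.

Run:
```python
from h import *
p,R=st();p[2]+=.003
plan(p,R,np.array([.5712,-.2207,.23]),-13.04,13)
```

```text
t 8.95 p [0.4634 0.2903 0.2223] yaw 14.23 tilt [0.0093 0.0037] F [1.4 0.3 1.6] M [ 0.03 -0.12  0.02] op 0.125 q [20.3 24.  93.8  0.  61.6 96.1]
[-0.02, -0.04, 2.1, -0.16, 4.01, -0.04]
[-0.02, -0.04, 2.1, -0.02, 4.02, -0.04]
[-0.02, -0.04, 2.1, 0.13, 4.02, -0.04]
[-0.02, -0.04, 2.1, 0.28, 4.01, -0.04]
[-0.02, -0.04, 2.1, 0.42, 3.99, -0.04]
[-0.02, -0.04, 2.1, 0.57, 3.98, -0.04]
[-0.02, -0.04, 2.1, 0.72, 3.95, -0.04]
[-0.02, -0.04, 2.1, 0.86, 3.92, -0.04]
[-0.02, -0.04, 2.1, 1.0, 3.89, -0.04]
[-0.02, -0.04, 2.1, 1.14, 3.85, -0.04]
[-0.02, -0.04, 2.1, 1.29, 3.81, -0.04]
[-0.02, -0.04, 2.1, 1.42, 3.76, -0.04]
[-0.02, -0.04, 2.1, 1.56, 3.7, -0.04]
```

Request:
send_rows:
  moves:
    - [[0,0,2.1,-0.15,4.0,-0.1,-1],[0,0,2.1,0,4.0,-0.1,-1],[0,0,2.1,0.15,4.0,0,-1],[0,0,2.1,0.3,4.0,0,-1],[0,0,2.1,0.4,4.0,0,-1]]

```text
time_s: 9.45
position: [0.5026, 0.0917, 0.2183]
tcp_rot: [[0.998, 0.064, 0.001], [0.064, -0.998, 0.0], [0.001, -0.0, -1.0]]
force: [0.2, 0.7, -2.6]
opening: 0.125
```

Request:
send_rows:
  moves:
    - [[0,0,2.1,0.55,4.0,0,-1],[0,0,2.1,0.7,3.95,0,-1],[0,0,2.1,0.85,3.9,0,-1],[0,0,2.1,1.0,3.9,0,-1],[0,0,2.1,1.15,3.85,0,-1]]

```text
time_s: 9.95
position: [0.5434, -0.1051, 0.2182]
tcp_rot: [[0.993, -0.12, 0.001], [-0.12, -0.993, 0.0], [0.001, -0.0, -1.0]]
force: [0.1, 0.4, -2.1]
opening: 0.12
```

Request:
send_rows:
  moves:
    - [[0,0,2.1,1.3,3.8,0,-1],[0,0,2.1,1.4,3.75,0,-1],[0,0,2.1,1.5,3.5,0,-1],[0,0,0,0,0,0,-1],[0,0,0,0,0,0,-1]]

```text
time_s: 10.45
position: [0.5675, -0.2198, 0.2176]
tcp_rot: [[0.974, -0.228, -0.0], [-0.228, -0.974, 0.001], [-0.001, -0.001, -1.0]]
force: [-0.9, 0.5, -1.8]
opening: 0.124
```

Run:
```python
from h import *
spot_in('wrist','cell');p,R=st();m=camera_model('wrist');im=capture('wrist');cv2.imwrite('pics/w6.png',im);np.savez('w6.npz',**m)
a=np.radians(-13.04);Rz=np.array([[np.cos(a),-np.sin(a)],[np.sin(a),np.cos(a)]])
W=np.array([.5631,-.2558])+HOLES@Rz.T;g=project('w',np.c_[W,[.09]*4],m);print(np.round(g,1))
vis=im.copy()
for q in g: cv2.circle(vis,tuple(int(x) for x in np.round(q)),9,(0,0,255),1)
cv2.imwrite('pics/w6v.png',vis)
ok=[i for i in range(4) if 12<g[i,0]<628 and 12<g[i,1]<468]
b=brass(im,g[ok],8);print(ok,np.round(b,1));w=np.array([ray(m,q,.09)[:2] for q in b]);print(np.round(w-W[ok],4),fit(HOLES[ok],w))
plan(p,R,np.array([.5712,-.2207,.23]),-13.04,1)
```

```text
t 10.5 p [ 0.5672 -0.2186  0.2175] yaw -13.1 tilt [-0.001   0.0014] F [-0.2 -0.2 -1.8] M [0.07 0.09 0.02] op 0.127 q [-31.6  29.2  84.9   0.   66.   71.5]
[[286.1 175.9]
 [444.1 175.7]
 [433.4 274.4]
 [289.4 274.6]]
[0, 1, 2, 3] [[289.  178.3]
 [446.9 177.8]
 [436.2 276.2]
 [292.2 276.5]]
[[-0.0025 -0.0019]
 [-0.0023 -0.0021]
 [-0.0025 -0.0023]
 [-0.0025 -0.0021]] (array([ 0.56062858, -0.25790474]), np.float64(-12.962691109559147), np.float64(0.00010184497358828315))
[-0.06, 0.07, -0.06, 0.44, 0.11, -1.25]
```

View pics/w6v.png

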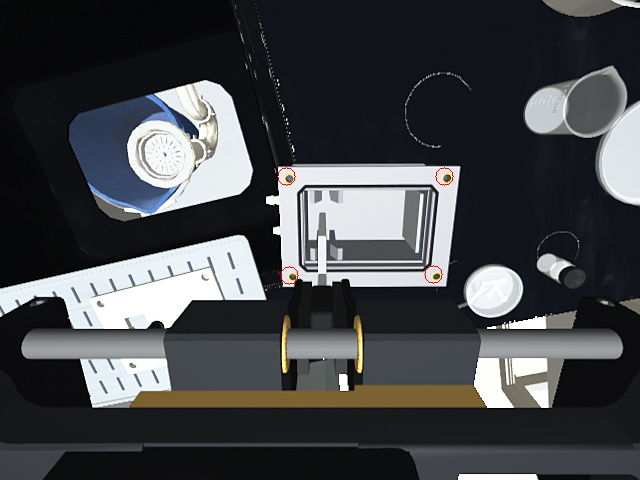

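The picture shows the cell's four inserts, each about 3 px right of and below my circles, so the first estimate was smeared by settling motion. I'll use the new fit: cell (0.5606, -0.2579), yaw -12.96. The slot is then at (0.5687, -0.2228). I'll shift there, lower until just above the mouth, and check.

Request:
send_rows:
  moves:
    - [[0,0,0,0.25,0.4,0,-1],[0,0,0,0,0,0.8,-1],[0,0,0,0,0,0.8,-1],[0,0,0,0,0,0.5,-1],[0,0,0,0,0,0,-1]]

```text
time_s: 11.05
position: [0.5685, -0.2229, 0.195]
tcp_rot: [[0.974, -0.226, -0.003], [-0.226, -0.974, 0.002], [-0.003, -0.001, -1.0]]
force: [-0.5, -0.2, -1.7]
opening: 0.119
```

Run:
```python
from h import *
spot_in('wrist','cell');spot_in('wrist','cell');p,R=st();m=camera_model('wrist');im=capture('wrist');cv2.imwrite('pics/w7.png',im)
a=np.radians(-12.96);Rz=np.array([[np.cos(a),-np.sin(a)],[np.sin(a),np.cos(a)]]);C=np.array([.5606,-.2579])
W=C+HOLES@Rz.T;g=project('w',np.c_[W,[.09]*4],m)
ok=[i for i in range(4) if 12<g[i,0]<628 and 12<g[i,1]<468]
b=brass(im,g[ok],7);w=np.array([ray(m,q,.09)[:2] for q in b]);print(ok,np.round(w-W[ok],4),fit(HOLES[ok],w))
plan(p,R,np.array([*(C+Rz@[0,.036]),p[2]]),-12.96,1)
cv2.imwrite('pics/w7c.png',cv2.resize(im[140:300,240:440],None,fx=3.5,fy=3.5,interpolation=cv2.INTER_CUBIC))
```

```text
t 11.15 p [ 0.5693 -0.2235  0.1961] yaw -13.07 tilt [-0.0006  0.0004] F [ 0.   0.4 -1.4] M [0.05 0.04 0.02] op 0.121 q [-31.9  30.9  85.6   0.   63.5  71.2]
[0, 1, 2, 3] [[ 0.     -0.0001]
 [ 0.     -0.0001]
 [ 0.     -0.0003]
 [-0.0001 -0.0002]] (array([ 0.5605924 , -0.25810049]), np.float64(-12.915980862080652), np.float64(6.794479687288746e-05))
[-0.02, 0.04, -0.11, -0.08, -0.06, 0.0]
```

View pics/w7c.png

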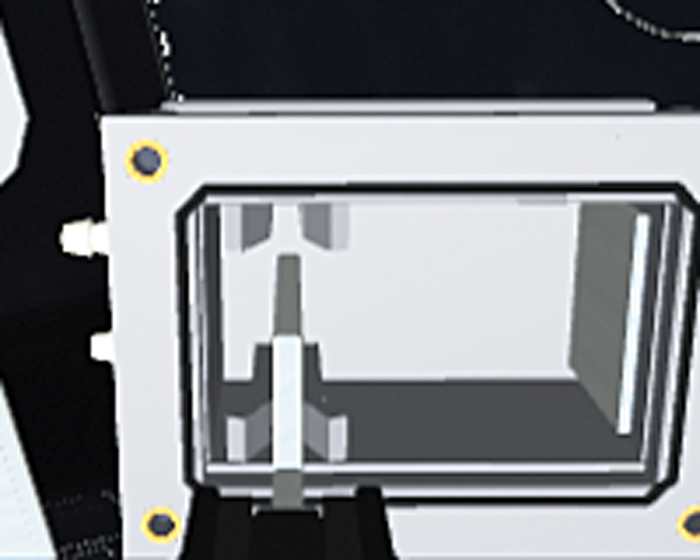

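The picture shows the plate centred between the flared ribs (plate at crop x≈288, gap centre ≈288). The cell fit repeats within 0.2 mm, so I'll lower it.

Request:
send_rows:
  moves:
    - [[0,0,0,-0.05,-0.03,0.7,-1],[0,0,0,0,0,1.2,-1],[0,0,0,0,0,1.2,-1],[0,0,0,0,0,1.2,-1],[0,0,0,0,0,0.7,-1]]

```text
time_s: 11.7
position: [0.568, -0.2228, 0.1445]
tcp_rot: [[0.974, -0.226, -0.003], [-0.226, -0.974, 0.002], [-0.003, -0.001, -1.0]]
force: [0.3, -0.1, -1.7]
opening: 0.123
```

Request:
send_rows:
  moves:
    - [[0,0,0,0,0,0.8,-1],[0,0,0,0,0,0.8,-1],[0,0,0,0,0,0.8,-1],[0,0,0,0,0,0.6,-1],[0,0,0,0,0,0.4,-1]]

```text
time_s: 12.2
position: [0.5689, -0.2232, 0.1119]
tcp_rot: [[0.974, -0.226, -0.0], [-0.226, -0.974, 0.0], [-0.0, -0.0, -1.0]]
force: [-0.3, -0.0, -2.0]
opening: 0.123
```

Run:
```python
from h import *
spot_in('wrist','cell');st()
```

```text
t 12.25 p [ 0.5686 -0.2231  0.1115] yaw -13.08 tilt [-0.0011  0.0007] F [-0.2 -0.6 -2.1] M [0.06 0.03 0.03] op 0.12 q [-31.9  37.2  89.6  -0.   53.3  71.2]
```

No contact forces so far. 12 mm remain to the floor.

Request:
send_rows:
  moves:
    - [[0,0,0,0,0,0.3,-1],[0,0,0,0,0,0.3,-1],[0,0,0,0,0,0.3,-1],[0,0,0,0,0,0.2,-1],[0,0,0,0,0,0,-1]]

```text
time_s: 12.75
position: [0.5688, -0.2232, 0.1013]
tcp_rot: [[0.974, -0.226, -0.0], [-0.226, -0.974, 0.0], [-0.001, -0.0, -1.0]]
force: [-0.2, -0.9, -1.4]
opening: 0.122
```

Request:
send_rows:
  moves:
    - [[0,0,0,0,0,0.1,-1],[0,0,0,0,0,0.05,-1],[0,0,0,0,0,0,-1],[0,0,0,0,0,0,-1],[0,0,0,0,0,0,-1]]

```text
time_s: 13.25
position: [0.569, -0.2234, 0.1001]
tcp_rot: [[0.974, -0.226, 0.0], [-0.226, -0.974, -0.0], [0.0, 0.0, -1.0]]
force: [-0.1, -0.9, -1.5]
opening: 0.124
```

Run:
```python
from h import *
st()
```

```text
t 13.25 p [ 0.569  -0.2234  0.1001] yaw -13.08 tilt [ 0.0001 -0.0001] F [-0.1 -0.9 -1.5] M [ 0.03  0.04 -0.05] op 0.124 q [-31.9  38.1  89.9   0.   51.9  71.2]
```

Request:
send_rows:
  moves:
    - [[0,0,0,0,0,0.05,-1],[0,0,0,0,0,0.05,-1],[0,0,0,0,0,0,-1],[0,0,0,0,0,0,-1],[0,0,0,0,0,0,-1]]

```text
time_s: 13.75
position: [0.5691, -0.2234, 0.0995]
tcp_rot: [[0.974, -0.226, 0.0], [-0.226, -0.974, -0.0], [0.001, 0.0, -1.0]]
force: [-1.3, 0.3, 3.2]
opening: 0.124
```

Run:
```python
from h import *
st()
```

```text
t 13.75 p [ 0.5691 -0.2234  0.0995] yaw -13.08 tilt [ 0.0005 -0.0003] F [-1.3  0.3  3.2] M [ 0.15  0.25 -0.03] op 0.124 q [-31.9  38.2  90.   -0.   51.9  71.2]
```

The foot is on the floor: the force flipped to +3.2 N at z = 0.0995, as predicted. Now I'll let go and rise.

Request:
send_rows:
  moves:
    - [[0,0,0,0,0,0,0],[0,0,0,0,0,0,0],[0,0,0,0,0,0,0],[0,0,0,0,0,0,0],[0,0,0,0,0,0,0]]

```text
time_s: 14.25
position: [0.5689, -0.2233, 0.0989]
tcp_rot: [[0.974, -0.226, -0.0], [-0.226, -0.974, 0.0], [-0.0, -0.0, -1.0]]
force: [-0.3, 0.2, 0.2]
opening: 0.466
```

Request:
send_rows:
  moves:
    - [[0,0,0,0,0,-1,0],[0,0,0,0,0,-2,0],[0,0,0,0,0,-3,0],[0,0,0,0,0,-4,0],[0,0,0,0,0,0,0]]

```text
time_s: 14.75
position: [0.5727, -0.2254, 0.2057]
tcp_rot: [[0.974, -0.226, 0.011], [-0.226, -0.974, -0.007], [0.013, 0.004, -1.0]]
force: [0.5, -0.4, 0.4]
opening: 0.498
```

Run:
```python
from h import *
spot_in('wrist','cell');p,R=st();m=camera_model('wrist');im=capture('wrist')
a=np.radians(-12.93);Rz=np.array([[np.cos(a),-np.sin(a)],[np.sin(a),np.cos(a)]]);C=np.array([.5606,-.2581])
W=C+HOLES@Rz.T;g=project('w',np.c_[W,[.09]*4],m);b=brass(im,g,7);w=np.array([ray(m,q,.09)[:2] for q in b]);print(fit(HOLES,w))
s=C+Rz@[0,.036];e=project('w',[[*s,.137]],m)[0];b=brass(im,[e],8)[0];q=ray(m,b,.137)[:2];print('stud',e,b,'off in cell frame',Rz.T@(q-s))
plan(p,R,np.array([.475,-.0,.26]),75,12)
u,v=e.astype(int)-[80,70];cv2.imwrite('pics/w8c.png',cv2.resize(im[max(v,0):v+130,u:u+170],None,fx=4,fy=4,interpolation=cv2.INTER_CUBIC))
```

```text
t 14.8 p [ 0.5711 -0.2245  0.2031] yaw -13.07 tilt [ 0.0071 -0.0044] F [-0.7 -0.5 -0.1] M [0.05 0.06 0.03] op 0.499 q [-31.9  30.4  85.3   0.   63.8  71.2]
(array([ 0.56020591, -0.25791406]), np.float64(-12.851984237232305), np.float64(0.00021905616318013132))
stud [320.38341376 259.73966655] [320.46433735 260.15879518] off in cell frame [-3.27507154e-04 -5.79153562e-05]
[0.04, -0.02, -7.34, -1.2, -1.64, -0.49]
[0.04, -0.02, -7.34, -0.98, -1.78, -0.49]
[0.04, -0.02, -7.34, -0.75, -1.89, -0.48]
[0.04, -0.02, -7.34, -0.5, -1.97, -0.48]
[0.04, -0.02, -7.34, -0.24, -2.02, -0.48]
[0.04, -0.02, -7.34, 0.02, -2.03, -0.48]
[0.04, -0.02, -7.34, 0.28, -2.02, -0.48]
[0.04, -0.02, -7.34, 0.53, -1.96, -0.48]
[0.04, -0.02, -7.34, 0.78, -1.88, -0.48]
[0.04, -0.02, -7.34, 1.01, -1.77, -0.48]
[0.04, -0.02, -7.34, 1.23, -1.62, -0.48]
[0.04, -0.02, -7.34, 1.43, -1.45, -0.47]
```

View pics/w8c.png

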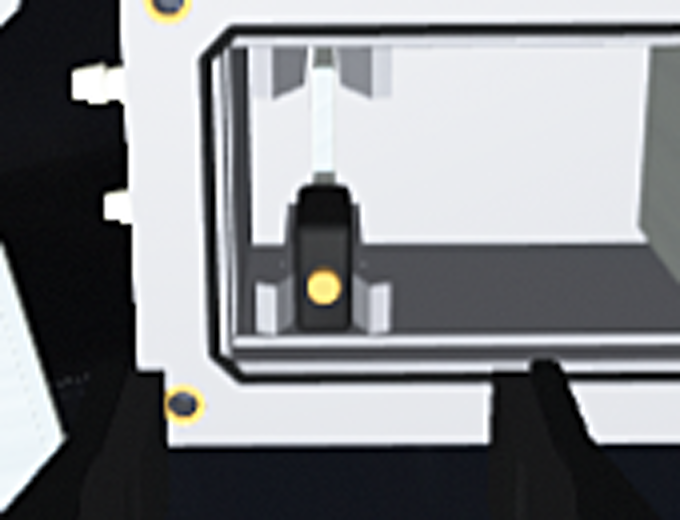

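The electrode stands upright between the ribs and its stud is 0.3 mm from nominal. Now to the cover.

Run:
```python
from h import *
p,R=st();plan(p,R,np.array([.477,.035,.26]),91.5,13)
```

```text
t 14.85 p [ 0.5696 -0.2237  0.2009] yaw -13.08 tilt [ 0.0029 -0.0018] F [-0.9  0.5 -0. ] M [ 0.03  0.06 -0.03] op 0.503 q [-31.9  30.5  85.5   0.   63.8  71.2]
[0.02, -0.01, -8.04, -1.14, -1.78, -0.46]
[0.02, -0.01, -8.04, -0.88, -1.92, -0.46]
[0.02, -0.01, -8.04, -0.61, -2.02, -0.46]
[0.02, -0.01, -8.04, -0.32, -2.09, -0.46]
[0.02, -0.01, -8.04, -0.02, -2.11, -0.46]
[0.02, -0.01, -8.04, 0.27, -2.09, -0.46]
[0.02, -0.01, -8.04, 0.57, -2.04, -0.46]
[0.02, -0.01, -8.04, 0.84, -1.94, -0.46]
[0.02, -0.01, -8.04, 1.11, -1.8, -0.46]
[0.02, -0.01, -8.04, 1.35, -1.63, -0.46]
[0.02, -0.01, -8.04, 1.56, -1.42, -0.46]
[0.02, -0.01, -8.04, 1.75, -1.19, -0.45]
[0.02, -0.01, -8.04, 1.9, -0.93, -0.45]
```

Request:
send_rows:
  moves:
    - [[0,0,-8,-1.15,-1.8,-0.5,0],[0,0,-8,-0.9,-1.9,-0.5,0],[0,0,-8,-0.6,-2.0,-0.5,0],[0,0,-8,-0.3,-2.1,-0.5,0],[0,0,-8,0,-2.1,-0.5,0]]

```text
time_s: 15.35
position: [0.5323, -0.1226, 0.2227]
tcp_rot: [[0.889, 0.458, -0.003], [0.458, -0.889, 0.002], [-0.002, -0.003, -1.0]]
force: [0.4, 0.4, -0.0]
opening: 0.497
```

Request:
send_rows:
  moves:
    - [[0,0,-8,0.3,-2.1,-0.5,0],[0,0,-8,0.6,-2.05,-0.5,0],[0,0,-8,0.85,-1.95,-0.5,0],[0,0,-8,1.1,-1.8,-0.5,0],[0,0,-8,1.35,-1.65,-0.5,0]]

```text
time_s: 15.85
position: [0.4974, -0.0224, 0.2479]
tcp_rot: [[0.387, 0.922, -0.003], [0.922, -0.387, 0.001], [-0.0, -0.004, -1.0]]
force: [0.3, 0.8, -0.1]
opening: 0.501
```

Request:
send_rows:
  moves:
    - [[0,0,-8,1.55,-1.4,-0.5,0],[0,0,-8,1.75,-1.2,-0.4,0],[0,0,-8,1.9,-0.95,0,0],[0,0,0,0,0,0,0],[0,0,0,0,0,0,0]]

```text
time_s: 16.35
position: [0.4774, 0.0364, 0.2572]
tcp_rot: [[-0.015, 1.0, -0.002], [1.0, 0.015, -0.0], [-0.0, -0.002, -1.0]]
force: [1.8, -0.3, -0.3]
opening: 0.499
```

Run:
```python
from h import *
for i in range(2): spot_in('wrist','cell')
p,R=st();m=camera_model('wrist');im=capture('wrist');cv2.imwrite('pics/w9.png',im);np.savez('w9.npz',**m)
g=project('w',np.c_[np.array([.477,-.003])+HOLES,[.018]*4],m);print(np.round(g,1).tolist())
u,v=(g.min(0)-25).astype(int);U,V=(g.max(0)+25).astype(int);u=max(u,0);v=max(v,0);f=780/(U-u);f=min(f,590/(V-v));print(u,v,f)
cv2.imwrite('pics/w9c.png',cv2.resize(im[v:V,u:U],None,fx=f,fy=f,interpolation=cv2.INTER_CUBIC))
```

```text
t 16.45 p [0.4782 0.0356 0.2575] yaw 90.81 tilt [-0.0008 -0.0003] F [ 0.  -0.5 -0.2] M [-0.04 -0.12  0.05] op 0.503 q [-9.1 16.4 99.8 -0.  63.8 -9.9]
[[359.6, 183.7], [354.7, 286.9], [285.3, 286.0], [283.0, 182.6]]
258 157 3.831168831168831
```

View pics/w9c.png

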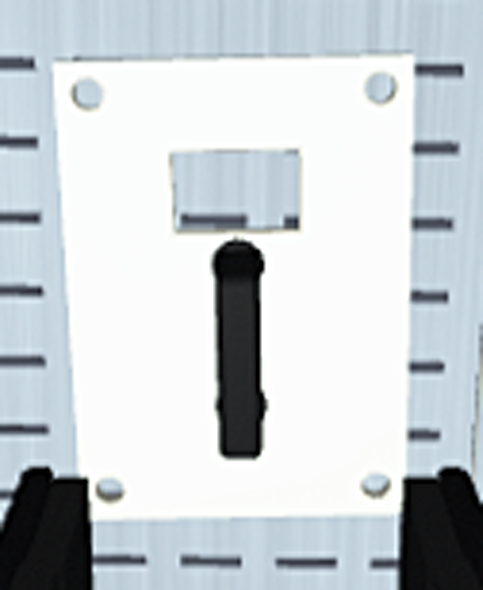

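The cover's holes show at crop (380,88), (376,485), (110,489) and (87,93). The window is at the top (+y), and the bar runs from (239,260) to (241,440).

Run:
```python
from h import *
m=dict(np.load('w9.npz'));f=3.8312
px=lambda u,v:(258+(u+.5)/f-.5,157+(v+.5)/f-.5)
H=[(380,88),(376,485),(110,489),(87,93)]
w=np.array([ray(m,px(*q),.018)[:2] for q in H]);c,a,e=fit(HOLES,w);print(c,a,e)
C=[(413,56),(404,515),(83,520),(54,60)];w=np.array([ray(m,px(*q),.018)[:2] for q in C]);K=np.array([[56,78],[56,-78],[-56,-78],[-56,78]])/1000;c2,a2,e2=fit(K,w);print(c2,a2,e2)
A,B=ray(m,px(239,281),.055),ray(m,px(241,455),.055);print('bar',A,B,np.degrees(np.arctan2(*(A-B)[[1,0]])))
t=np.radians(a);h=c+np.array([np.sin(t),-np.cos(t)])*.012;print('handle',h)
p,R=st();plan(p,R,np.array([*h,.09]),90+a,5)
```

```text
[0.47598349 0.00065884] 1.9106624095594729 0.0003318225352285098
[ 4.76082755e-01 -1.34104120e-04] 1.7732181866050887 0.000976927062337818
bar [0.47621737 0.01695617 0.055     ] [ 0.47750135 -0.03911665  0.055     ] 91.31175758092661
handle [ 0.47638359 -0.01133449]
t 16.5 p [0.4783 0.0355 0.2576] yaw 90.8 tilt [-0.0006 -0.0002] F [ 0.2 -0.2 -0. ] M [-0.07 -0.11  0.02] op 0.498 q [-9.1 16.4 99.8 -0.  63.8 -9.9]
[-0.01, 0.0, -0.22, -0.94, -0.05, 3.35]
[-0.01, 0.0, -0.22, -0.94, -0.05, 3.35]
[-0.01, 0.0, -0.22, -0.94, -0.06, 3.35]
[-0.01, 0.0, -0.22, -0.94, -0.06, 3.35]
[-0.01, 0.0, -0.22, -0.94, -0.06, 3.35]
```

Request:
send_rows:
  moves:
    - [[0,0,-0.3,-1.2,-0.05,4,0],[0,0,-0.3,-1.2,-0.05,4,0],[0,0,-0.25,-1.2,-0.05,4,0],[0,0,-0.25,-1.1,-0.1,3.5,0],[0,0,0,0,0,1,0]]

```text
time_s: 17.0
position: [0.4749, -0.0121, 0.09]
tcp_rot: [[-0.031, 0.999, -0.006], [1.0, 0.031, 0.001], [0.002, -0.006, -1.0]]
force: [0.0, 0.4, -0.9]
opening: 0.5
```

Run:
```python
from h import *
spot_in('wrist','cover_handle');spot_in('wrist','cover_handle')
p,R=st();m=camera_model('wrist');im=capture('wrist');cv2.imwrite('pics/w10.png',im);np.savez('w10.npz',**m)
plan(p,R,np.array([.4764,-.0113,.0295]),91.9,4)
```

```text
t 17.1 p [ 0.4759 -0.0112  0.0918] yaw 91.88 tilt [-0.0035  0.0011] F [ 0.1 -0.4 -0. ] M [-0.04 -0.12 -0.06] op 0.501 q [-14.8  31.7 109.7   0.   38.8 -16.7]
[-0.05, -0.02, -0.0, -0.01, 0.02, 1.56]
[-0.05, -0.02, -0.0, -0.01, 0.02, 1.56]
[-0.05, -0.02, -0.0, -0.01, 0.01, 1.56]
[-0.05, -0.02, -0.0, -0.0, 0.01, 1.56]
```

Request:
send_rows:
  moves:
    - [[0,0,0,0,0,1.6,0],[0,0,0,0,0,1.6,0],[0,0,0,0,0,1.6,0],[0,0,0,0,0,1.4,0],[0,0,0,0,0,0,0]]

```text
time_s: 17.65
position: [0.4774, -0.0105, 0.0316]
tcp_rot: [[-0.036, 0.999, 0.001], [0.999, 0.036, -0.0], [-0.0, 0.001, -1.0]]
force: [0.2, -0.0, 0.5]
opening: 0.496
```

Run:
```python
from h import *
st();spot_in('wrist','cell');st()
```

```text
t 17.65 p [ 0.4774 -0.0105  0.0316] yaw 92.04 tilt [ 0.0012 -0.0003] F [ 0.2 -0.   0.5] M [ 0.01 -0.07 -0.02] op 0.496 q [-14.7  38.7 111.4   0.   29.9 -16.8]
t 17.7 p [ 0.4776 -0.0106  0.0322] yaw 92.05 tilt [ 0.0019 -0.0004] F [ 0.6 -0.  -0.5] M [ 0.03 -0.11 -0.  ] op 0.5 q [-14.7  38.6 111.4   0.   29.9 -16.8]
```

Request:
send_rows:
  moves:
    - [[0,0,0,0,0,0,-1],[0,0,0,0,0,0,-1],[0,0,0,0,0,0,-1],[0,0,0,0,0,0,-1],[0,0,0,0,0,0,-1]]

```text
time_s: 18.2
position: [0.4768, -0.0108, 0.0314]
tcp_rot: [[-0.035, 0.999, 0.0], [0.999, 0.035, -0.0], [-0.0, 0.0, -1.0]]
force: [0.5, -0.1, 3.6]
opening: 0.155
```

Request:
send_rows:
  moves:
    - [[0,0,0,0,0,0,-1],[0,0,0,0,0,0,-1],[0,0,0,0,0,0,-1],[0,0,0,0,0,0,-1],[0,0,0,0,0,0,-1]]

```text
time_s: 18.7
position: [0.4768, -0.0108, 0.0314]
tcp_rot: [[-0.035, 0.999, 0.0], [0.999, 0.035, -0.0], [-0.0, 0.0, -1.0]]
force: [-0.5, 0.5, 6.1]
opening: 0.15
```

Run:
```python
from h import *
st()
```

```text
t 18.7 p [ 0.4768 -0.0108  0.0314] yaw 92.02 tilt [ 0.0004 -0.0001] F [-0.5  0.5  6.1] M [ 0.   -0.04 -0.06] op 0.15 q [-14.8  38.7 111.4   0.   29.9 -16.8]
```

Gripped at opening 0.15 (13 mm, on the 14 mm bar). Lift.

Request:
send_rows:
  moves:
    - [[0,0,0,0,0,-0.5,-1],[0,0,0,0,0,-1,-1],[0,0,0,0,0,-1.5,-1],[0,0,0,0,0,-2,-1],[0,0,0,0,0,-3,-1]]

```text
time_s: 19.2
position: [0.4752, -0.0105, 0.1111]
tcp_rot: [[-0.035, 0.999, -0.004], [0.999, 0.035, 0.001], [0.001, -0.004, -1.0]]
force: [0.4, 0.4, -1.7]
opening: 0.16
```

Request:
send_rows:
  moves:
    - [[0,0,0,0,0,-3,-1],[0,0,0,0,0,-3,-1],[0,0,0,0,0,-3,-1],[0,0,0,0,0,-2,-1],[0,0,0,0,0,-1,-1]]

```text
time_s: 19.7
position: [0.477, -0.0108, 0.2332]
tcp_rot: [[-0.035, 0.999, 0.003], [0.999, 0.035, -0.001], [-0.001, 0.003, -1.0]]
force: [-0.4, 0.4, -2.6]
opening: 0.159
```

Request:
send_rows:
  moves:
    - [[0,0,0,0,0,0,-1],[0,0,0,0,0,0,-1],[0,0,0,0,0,0,-1],[0,0,0,0,0,0,-1],[0,0,0,0,0,0,-1]]

```text
time_s: 20.2
position: [0.4762, -0.0107, 0.2302]
tcp_rot: [[-0.035, 0.999, -0.002], [0.999, 0.035, 0.001], [0.001, -0.002, -1.0]]
force: [-0.5, -0.5, -2.7]
opening: 0.156
```

Run:
```python
from h import *
p,R=st();m=camera_model('wrist');im=capture('wrist');cv2.imwrite('pics/w11.png',im);np.savez('w11.npz',**m,p=p,R=R)
plan(p,R,np.array([.5579,-.2698,.226]),77.07,8)
```

```text
t 20.2 p [ 0.4762 -0.0107  0.2302] yaw 92.01 tilt [-0.0019  0.0005] F [-0.5 -0.5 -2.7] M [-0.06 -0.15 -0.  ] op 0.156 q [-14.8  18.2 102.2   0.   59.6 -16.8]
[-0.01, -0.0, 1.87, -3.27, 0.91, 0.05]
[-0.01, -0.0, 1.87, -3.24, 1.01, 0.05]
[-0.01, -0.0, 1.87, -3.21, 1.12, 0.05]
[-0.01, -0.0, 1.87, -3.17, 1.22, 0.05]
[-0.01, -0.0, 1.87, -3.13, 1.33, 0.05]
[-0.01, -0.0, 1.87, -3.08, 1.43, 0.05]
[-0.01, -0.0, 1.87, -3.03, 1.53, 0.05]
[-0.01, -0.0, 1.87, -2.98, 1.62, 0.05]
```

View pics/w11.png

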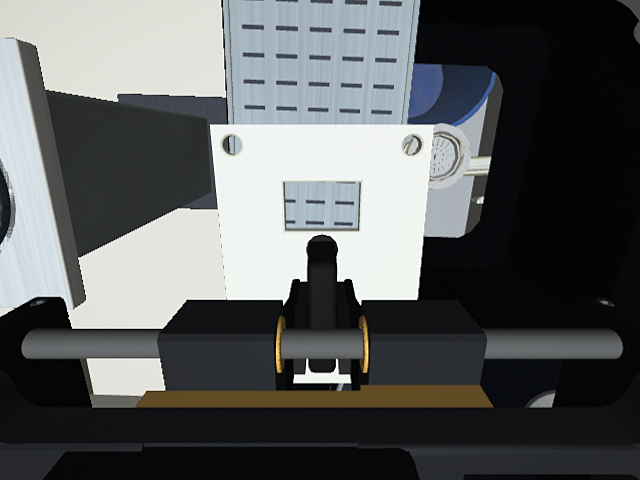

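The cover hangs level in the fingers. Its two far holes are near (232,144) and (412,144), and the window is about (283–361, 181–231). I'll check its pose in the tool frame.

```bash
cat >> h.py <<'E'
def heldcover(im,m,p,R):
    g=im.min(2);out=[]
    white=(g>225).astype(np.uint8)
    n,l,s,c=cv2.connectedComponentsWithStats(white,connectivity=4)
    i=max(range(1,n),key=lambda k:s[k,4] if s[k,1]<300 and 150<c[k,0]<490 and 100<c[k,1]<330 else 0)
    cs,h=cv2.findContours((l==i).astype(np.uint8),cv2.RETR_CCOMP,cv2.CHAIN_APPROX_NONE)
    for k,q in enumerate(cs):
        if h[0][k][3]>=0 and cv2.contourArea(q)>60:
            (x,y),(w,hh),a=cv2.minAreaRect(q);out.append((x,y,w,hh,cv2.contourArea(q)))
    zt=p[2]-.0134;res=[]
    for o in out:
        W=ray(m,o[:2],zt);res.append((np.round(o,1).tolist(),np.round(1000*(R.T@(W-p)),1).tolist()))
    return res
E
python3 - <<'E'
from h import *
d=dict(np.load('w11.npz'));im=cv2.imread('pics/w11.png')
for r in heldcover(im,d,d['p'],d['R']): print(r)
E
```

```text
([321.5, 206.0, 83.0, 54.0, 4197.5], [47.6, -0.1, 13.4])
([412.3, 144.7, 22.6, 24.7, 449.5], [79.1, 46.0, 13.4])
([231.0, 144.0, 24.0, 24.0, 460.5], [79.5, -46.0, 13.5])
```

In the tool frame the window sits at x = 47.6 (nominal 48) and the holes at 79.3 and ±46.0 (nominal 80 and ±46). The grasp is therefore within 0.6 mm, and I'll compensate when placing. Now I carry it over the cell.

Request:
send_rows:
  moves:
    - [[0,0,1,-1.8,0.5,0,-1],[0,0,1.8,-3.1,0.9,0,-1],[0,0,1.8,-3.2,1.0,0,-1],[0,0,1.8,-3.2,1.1,0,-1],[0,0,1.8,-3.2,1.2,0,-1]]

```text
time_s: 20.75
position: [0.5206, -0.158, 0.2307]
tcp_rot: [[0.109, 0.994, -0.0], [0.994, -0.109, 0.0], [0.0, -0.001, -1.0]]
force: [-0.6, -0.7, -2.7]
opening: 0.158
```

Request:
send_rows:
  moves:
    - [[0,0,1.8,-3.1,1.3,0,-1],[0,0,1.8,-3.1,1.4,0,-1],[0,0,1.8,-3.0,1.5,0,-1],[0,0,1.3,-1.7,1.1,0,-1],[0,0,0,0,0,0,-1]]

```text
time_s: 21.25
position: [0.5576, -0.2761, 0.2303]
tcp_rot: [[0.226, 0.974, 0.001], [0.974, -0.226, -0.002], [-0.001, 0.001, -1.0]]
force: [-0.1, -0.4, -2.2]
opening: 0.16
```

Request:
send_rows:
  moves:
    - [[0,0,0,0,0,0,-1],[0,0,0,0,0,0,-1],[0,0,0,0,0,0,-1],[0,0,0,0,0,0,-1],[0,0,0,0,0,0,-1]]

```text
time_s: 21.75
position: [0.5566, -0.272, 0.2312]
tcp_rot: [[0.222, 0.975, 0.0], [0.975, -0.222, -0.0], [-0.0, 0.0, -1.0]]
force: [-0.0, 0.5, -2.0]
opening: 0.157
```

Run:
```python
from h import *
p,R=st();m=camera_model('wrist');im=capture('wrist');cv2.imwrite('pics/w12.png',im);np.savez('w12.npz',**m,p=p,R=R)
for r in heldcover(im,m,p,R): print(r)
plan(p,R,np.array([.5580,-.2692,.19]),77.07,3)
```

```text
t 21.75 p [ 0.5566 -0.272   0.2312] yaw 77.17 tilt [ 0. -0.] F [-0.   0.5 -2. ] M [-0.02  0.01  0.03] op 0.157 q [-36.4  29.3  82.4  -0.   68.4 -23.5]
([321.5, 206.0, 83.0, 54.0, 4182.5], [47.6, -0.1, 13.4])
([412.3, 144.7, 22.6, 24.7, 445.5], [79.1, 46.0, 13.4])
([230.5, 144.5, 24.0, 22.6, 447.0], [79.3, -46.3, 13.4])
[0.0, 0.0, 0.03, 0.1, 0.02, 1.37]
[0.0, 0.0, 0.03, 0.1, 0.02, 1.37]
[0.0, 0.0, 0.03, 0.1, 0.02, 1.37]
```

Request:
send_rows:
  moves:
    - [[0,0,0.1,0.3,0.05,1.5,-1],[0,0,0,0,0,2,-1],[0,0,0,0,0,2,-1],[0,0,0,0,0,1,-1],[0,0,0,0,0,0,-1]]

```text
time_s: 22.3
position: [0.5568, -0.2691, 0.1645]
tcp_rot: [[0.225, 0.974, -0.003], [0.974, -0.225, 0.002], [0.001, -0.003, -1.0]]
force: [-0.5, 0.7, -2.2]
opening: 0.159
```

Request:
send_rows:
  moves:
    - [[0,0,0,0,0,0,-1],[0,0,0,0,0,0,-1],[0,0,0,0,0,0,-1],[0,0,0,0,0,0,-1],[0,0,0,0,0,0,-1]]

```text
time_s: 22.8
position: [0.5579, -0.27, 0.1665]
tcp_rot: [[0.225, 0.974, 0.001], [0.974, -0.225, -0.001], [-0.0, 0.001, -1.0]]
force: [-0.5, 0.4, -2.5]
opening: 0.157
```

Run:
```python
from h import *
p,R=st();m=camera_model('wrist');im=capture('wrist');cv2.imwrite('pics/w13.png',im);np.savez('w13.npz',**m,p=p,R=R)
for r in heldcover(im,m,p,R): print(r)
plan(p,R,np.array([.5580,-.2692,.1265]),77.07,1)
cv2.imwrite('pics/w13c.png',cv2.resize(im[110:270,200:440],None,fx=3.3,fy=3.3,interpolation=cv2.INTER_CUBIC))
```

```text
t 22.8 p [ 0.5579 -0.27    0.1665] yaw 77.02 tilt [ 0.0007 -0.0005] F [-0.5  0.4 -2.5] M [-0.06 -0.09 -0.03] op 0.157 q [-36.1  33.5  86.   -0.   60.4 -23.2]
([321.5, 206.0, 83.0, 54.0, 4167.5], [47.6, -0.1, 13.4])
([412.3, 144.7, 22.6, 24.7, 448.0], [79.1, 46.0, 13.4])
([230.5, 144.5, 24.0, 22.6, 448.0], [79.3, -46.3, 13.3])
[0.04, 0.02, -0.05, 0.08, -0.02, 4.0]
```

The picture quota is used up, so I'll check numerically, using the brass stud in the window and the brass inserts seen through the holes.

```bash
cat >> h.py <<'E'
def blobs(im,m,p,R,box,z,amin=4):
    u,v,U,V=box;f=im[v:V,u:U].astype(int);k=((f[...,2]-f[...,0])>60).astype(np.uint8)
    n,l,s,c=cv2.connectedComponentsWithStats(k)
    for i in range(1,n):
        if s[i,4]>=amin:
            W=ray(m,c[i]+[u,v],z);print('brass',np.round(c[i]+[u,v],1),s[i,4],'world',np.round(W[:2],4),'tool mm',np.round(1000*(R.T@(W-p))[:2],1))
E
python3 - <<'E'
from h import *
d=dict(np.load('w13.npz'));im=cv2.imread('pics/w13.png')
blobs(im,d,d['p'],d['R'],(284,182,360,230),.137)
for b in [(218,132,244,157),(399,132,425,157)]: blobs(im,d,d['p'],d['R'],b,.09,2)
E
```

```text
brass [320.5 199.8] 86 world [ 0.568  -0.2231] tool mm [48.  -0.7]
```

The stud shows through the window at tool (48.0, -0.7) mm, against the window centre at (47.6, -0.1). Lower 40 mm.

Request:
send_rows:
  moves:
    - [[0,0,0,0.05,0,0.6,-1],[0,0,0,0,0,0.8,-1],[0,0,0,0,0,0.8,-1],[0,0,0,0,0,0.6,-1],[0,0,0,0,0,0.4,-1]]

```text
time_s: 23.35
position: [0.5574, -0.269, 0.1328]
tcp_rot: [[0.225, 0.974, -0.001], [0.974, -0.225, 0.001], [0.001, -0.002, -1.0]]
force: [0.3, 0.4, -1.7]
opening: 0.16
```

Request:
send_rows:
  moves:
    - [[0,0,0,0,0,0.4,-1],[0,0,0,0,0,0.3,-1],[0,0,0,0,0,0.1,-1],[0,0,0,0,0,0,-1],[0,0,0,0,0,0,-1]]

```text
time_s: 23.85
position: [0.558, -0.2695, 0.1263]
tcp_rot: [[0.225, 0.974, 0.0], [0.974, -0.225, -0.0], [-0.0, 0.001, -1.0]]
force: [1.3, -0.6, -1.5]
opening: 0.155
```

Request:
send_rows:
  moves:
    - [[0,0,0,0,0,0,-1],[0,0,0,0,0,0,-1],[0,0,0,0,0,0,-1],[0,0,0,0,0,0,-1],[0,0,0,0,0,0,-1]]

```text
time_s: 24.35
position: [0.5579, -0.2694, 0.1261]
tcp_rot: [[0.225, 0.974, 0.0], [0.974, -0.225, -0.0], [-0.0, 0.0, -1.0]]
force: [0.1, -0.9, -2.2]
opening: 0.157
```

Run:
```python
from h import *
p,R=st();m=camera_model('wrist');im=capture('wrist');cv2.imwrite('pics/w14.png',im);np.savez('w14.npz',**m,p=p,R=R)
for r in heldcover(im,m,p,R): print(r)
blobs(im,m,p,R,(284,182,360,230),.137)
for b in [(218,132,244,157),(399,132,425,157)]: blobs(im,m,p,R,b,.09,2)
a=np.radians(-12.93);Rz=np.array([[np.cos(a),-np.sin(a)],[np.sin(a),np.cos(a)]]);C=np.array([.5606,-.2581]);W=C+HOLES@Rz.T
print('cell holes in tool',[np.round(1000*(R.T@(np.r_[w,.09]-p)),1).tolist() for w in W],np.round(project('w',np.c_[W,[.09]*4],m),1).tolist())
plan(p,R,np.array([.5580,-.2692,.1265]),77.07,1)
s=capture('side');cv2.imwrite('pics/s14.png',s)
t=capture('top');cv2.imwrite('pics/t14.png',t);st()
```

```text
t 24.35 p [ 0.5579 -0.2694  0.1261] yaw 77.02 tilt [ 0.0001 -0.0001] F [ 0.1 -0.9 -2.2] M [ 0.   -0.08 -0.03] op 0.157 q [-36.1  36.6  87.7   0.   55.7 -23.1]
([321.5, 206.0, 83.0, 54.0, 4175.5], [47.6, -0.2, 13.4])
([412.3, 144.8, 22.6, 24.7, 452.5], [79.1, 45.9, 13.4])
([231.0, 144.5, 24.7, 23.3, 458.0], [79.3, -46.0, 13.4])
brass [320.6 216.7] 126 world [ 0.568 -0.223] tool mm [47.5 -0.6]
brass [235.5 144.2] 55 world [ 0.5275 -0.1814] tool mm [ 79.  -49.4]
brass [407.6 144.5] 53 world [ 0.6235 -0.2037] tool mm [78.7 49.2]
cell holes in tool [[79.7, 46.0, 36.1], [-56.3, 46.1, 36.1], [-56.4, -45.9, 36.1], [79.6, -46.0, 36.1]] [[402.2, 142.8], [388.2, 346.7], [255.9, 346.9], [241.4, 143.0]]
[0.01, 0.0, -0.05, 0.02, 0.0, -0.04]
t 24.5 p [ 0.5579 -0.2694  0.1261] yaw 77.02 tilt [ 0. -0.] F [ 0.4  0.2 -2.3] M [-0.05 -0.05  0.02] op 0.163 q [-36.1  36.6  87.7  -0.   55.7 -23.1]
```

The checks agree. Cover holes are at tool (79.2, ±46.0) mm against the cell holes at (79.6, ±46.0). The underside is about 14.7 mm over the flange, and the cover is level and still. The bystanders are next to verify, then I hand in.

Run:
```python
from h import *
capture('side')
for t in ['separator','beaker_100','vial_1']: print(t,[(np.round(d['location'],3).tolist(),round(d['p'],2)) for d in spot_in('side',t)[:2]])
st();print(bot.hand_in())
```

```text
separator [([0.467, 0.257, 0.068], 0.78)]
beaker_100 [([0.612, -0.47, 0.03], 0.95)]
vial_1 [([0.451, -0.472, 0.044], 0.46), ([0.474, 0.251, 0.053], 0.42)]
t 24.7 p [ 0.5579 -0.2694  0.126 ] yaw 77.02 tilt [-0. -0.] F [-0.3 -0.2 -2. ] M [-0.03 -0.08 -0.02] op 0.159 q [-36.1  36.6  87.7  -0.   55.7 -23.1]
the job is handed in; nothing more can be done
None
```

The electrode stands in the cell's guide slot, released. I handed the job in at 24.7 s with the cover held still over the cell, ready for the screws; no verdict is reported back.

- **Electrode:** I lowered it until it touched the cell floor (the force rose to +3.2 N), then let go. Its stud measured 0.3 mm from nominal.
- **Cover:** it was held level and still, with the underside about 15 mm above the flange. The far pair of holes measured within about 0.5 mm of the threaded holes. The near pair is hidden by the gripper, so its position follows from the fit. The electrode's stud was seen inside the window, about 0.5 mm from its centre.
- **Bystanders:** the separator, beaker and vial were all found within 4 mm of where they started, which is the detector's own accuracy. The vial detection was weak (p 0.46).
- **Measurements that disagreed:**
  - My first estimate of the cell's position was about 3 mm off, because the arm was still settling when I took the picture. I remeasured it twice at rest, and those agreed within 0.2 mm.
  - A brief 6 N upward reading appeared while closing on the handle; it was gone after the lift.
- **Pictures:** I viewed 12, the viewer's limit, so the last alignment checks were numerical only.

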